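Put the cutting wheels away by size

ROBOT

A 6-joint arm with a two-finger parallel gripper is mounted at the origin on the work surface. World frame = base frame: x ahead of the robot, y to its left, z up, the work surface at z = 0. Lengths are in m, angles in degrees, forces in N, time in s.
With the tool pointing down it reaches from about 0.35 to 0.875 m from the base axis. Payload 4.2 kg.
Tool frame: the origin (TCP) lies between the finger pads; the fingertips stand 17 mm ahead of it and the grasp point (between the pads) lies 2 mm behind it; z points along the fingers, y is the line along which they close (so a half turn about z gives the same grasp; the last joint's range is limited). The gripper opens to 87 mm and grips with 3 to 60 N. Pads are 19 mm wide; open, the fingers measure 117 mm over their backs; the gripper's body (75 mm by 190 mm) begins 51 mm behind the grasp point.
Start: joints at [90.333, 22.042, 0.453, 0, -68.411, -14.817], TCP at [0.156, 0.605, 0.205] pointing down, gripper open.
Joint ranges: [-179.83, 179.83], [-69.29, 118.12], [-61.27, 80.66], [-181.25, 117.63], [-171.15, -9.14], [-177.46, 177.46]. Speed limits (degrees/s): [159.86, 159.86, 180, 180, 180, 180].

INTERFACE

Orientations are given as a 3x3 rotation matrix whose columns are the frame's x, y, z axes.
In Python, from station import r gives the robot as it stands.
- The arm moves only by the tool servo_tool, never from a script. Its argument "targets" is a list of rows, each a list of 5 numbers: the shift along the world's x, y, z in units of 30 mm (1.0 is 30 mm), then the turn about the world's z in rad, then the finger opening in mm, from 0 to 87. In form: [[x, y, z, turn, gripper], ...]. A call has exactly 5 rows; each row is the pose to reach, as a shift and turn from the pose commanded when the call began; what a row does not reach only later rows make up. A row lasts 1/12 s, in which the tool goes at most 41.7 mm and 7.16 degrees, less where a joint would pass 70% of its speed; a pose out of reach is approached as far as the arm can. A call with a gripper value outside its range is refused whole. The fingers move at their own pace and stop on an object; the grip force is fixed at half the most. Time passes only in rows, so rows that repeat a pose let the fingers close, or fill a call up. It gives the time, the measured TCP pose, the force, the opening and the grip force at its end, in the units of the state.
- r.sense(): the state, without advancing time (a new reading comes with each control period).
- r.capture(name): name is "scene" or "top" or "wrist"; returns a dict with "pixels" (384x512x3 uint8, red, green, blue), "fx", "fy", "cx", "cy" (pixels), "world_from_camera" (4x4, takes a point from camera to world coordinates). Camera axes: x right, y down, z forward; pixel columns grow to the right and rows downward; lengths in m; the calibration is good to about 2 mm. A picture is of the moment at which its call begins. There is no depth.
- r.finish_job(): hands the job in; it is judged then, once.
The state is a dict: "time_s": time; "joints": joint angles; "joint_velocities": joint speeds; "effort": joint torques, N m; "tcp_pos": TCP position; "ee_rot": TCP orientation; "wrist_force": force on the tool from outside, world axes, zero at the start; "moment": the same for the moment, N m; "gripper_width": opening from 0.0 (shut) to 1.0 (fully open); "gripper_force": force on a finger pad.
Only numpy, scipy, OpenCV 4.12 (cv2) and the standard library are available. Lean on these libraries where they do the work, as an engineer would, in place of code of your own. Each camera call takes 0.05 s, during which the arm holds its last target. There are 200 camera calls.

TASK

Put the four stone cutting wheels away by size: the smallest wheel into the smallest wooden tray, the next into the next, up to the largest wheel into the largest tray, each lying flat on the tray's floor with its shank up. Set them down gently, for dropped stone chips, and leave the crystal tumbler and bowl standing where they are.

Things in the scene. Friction and masses are not known exactly. Their poses are not given: they have to be found in the camera images.
- wheel_40: Loose grey stone cutting wheel, the smallest of four: a flat disc 40 mm in diameter and 22 mm thick lying on its face, a steel nut 30 mm across on it up to 27 mm, then a plain round steel shank 18 mm in diameter standing straight up on the axis from 27 to 75 mm above the underside (grip it by this). Origin: centre of the underside; z up along the shank.
- wheel_56: Loose grey stone cutting wheel, the second smallest of four: a flat disc 56 mm in diameter and 22 mm thick lying on its face, a steel nut 30 mm across on it up to 27 mm, then a plain round steel shank 18 mm in diameter standing straight up on the axis from 27 to 75 mm above the underside (grip it by this). Origin: centre of the underside; z up along the shank.
- wheel_72: Loose grey stone cutting wheel, the second largest of four: a flat disc 72 mm in diameter and 22 mm thick lying on its face, a steel nut 30 mm across on it up to 27 mm, then a plain round steel shank 18 mm in diameter standing straight up on the axis from 27 to 75 mm above the underside (grip it by this). Origin: centre of the underside; z up along the shank.
- wheel_88: Loose grey stone cutting wheel, the largest of four: a flat disc 88 mm in diameter and 22 mm thick lying on its face, a steel nut 30 mm across on it up to 27 mm, then a plain round steel shank 18 mm in diameter standing straight up on the axis from 27 to 75 mm above the underside (grip it by this). Origin: centre of the underside; z up along the shank.
- tray_60: Fixed square wooden tray, the smallest of four, open on top: inside 60 x 60 mm, walls 6 mm thick (outside 72 mm square), floor top 6 mm and rim 16 mm above the table. Belongs to the 40 mm wheel. Origin: centre of the underside, on the table; x and y along its sides.
- tray_76: Fixed square wooden tray, the second smallest of four, open on top: inside 76 x 76 mm, walls 6 mm thick (outside 88 mm square), floor top 6 mm and rim 16 mm above the table. Belongs to the 56 mm wheel. Origin: centre of the underside, on the table; x and y along its sides.
- tray_92: Fixed square wooden tray, the second largest of four, open on top: inside 92 x 92 mm, walls 6 mm thick (outside 104 mm square), floor top 6 mm and rim 16 mm above the table. Belongs to the 72 mm wheel. Origin: centre of the underside, on the table; x and y along its sides.
- tray_108: Fixed square wooden tray, the largest of four, open on top: inside 108 x 108 mm, walls 6 mm thick (outside 120 mm square), floor top 6 mm and rim 16 mm above the table. Belongs to the 88 mm wheel. Origin: centre of the underside, on the table; x and y along its sides.
- tumbler: Loose clear crystal tumbler, 76 mm in diameter and 85 mm tall, standing among the wheels; a bystander. Origin: centre of the underside; z up.
- bowl: Loose clear crystal bowl, 92 mm in diameter and 55 mm tall, standing among the wheels; a bystander. Origin: centre of the underside; z up.
Things that resemble listed ones, but are neither listed nor needed, are in the scene too. What is shaped like the wheel_56 but green is not meant. Leave any blue look-alike of the wheel_40 alone.

How it is judged:
By the outcome, as a careful person would: the job done as asked, in the order asked, and still so for the second after the job is handed in, with the robot touching nothing.
It also fails if it takes over 102 s, if anything falls off the work surface, if the arm or the gripper's body presses on something with over 40 N, if the wrist force passes 120 N, or if a joint passes its speed limit or range.

## Working session

There is one attempt and no reset: what is moved stays moved. The work goes in short steps, Python scripts to look and compute and a tool call to move; the robot and the scene stay as the last step left them, time stands still between calls to the robot, and variables do not carry over. Pictures are saved under pics/ and viewed, at most 14 in all, crops included, and the job is handed in when it is done.

Besides the shell and the picture viewer there is one more tool, called after "Emit:" as a command line: name --pt "numbers of a row" for each row, then --argument value for the rest. servo_tool: Moves the arm, as the interface text tells. Its arguments: {"type":"object","properties":{"targets":{"type":"array","items":{"type":"array","items":{"type":"number"}}}},"required":["targets"]}

```bash
ls; mkdir -p pics; python3 - <<'E'
from station import r
import cv2,pickle
s=r.sense();print(s['time_s'],s['tcp_pos'],s['ee_rot'],s['gripper_width'])
for n in("top","scene"):
    c=r.capture(n);pickle.dump(c,open(n+'.pkl','wb'))
    print(n,c['fx'],c['cx'],c['cy'],c['world_from_camera'])
    cv2.imwrite(f'pics/{n}0.png',cv2.resize(c['pixels'][:,:,::-1],(800,600),interpolation=cv2.INTER_CUBIC))
E
```

```text
pics
0.0 [0.1561527  0.60448851 0.20353937] [[ 9.68154737e-01 -2.50352082e-01 -4.90325102e-04]
 [-2.50352552e-01 -9.68152286e-01 -2.17942718e-03]
 [ 7.09147655e-05  2.23277689e-03 -9.99997505e-01]] 0.9990712081481992
top 443.01811628932757 254.30623693292293 195.01682029233206 [[-0.01517066 -0.99560287  0.09243798  0.40895072]
 [-0.99986173  0.0144757  -0.00818406  0.00387362]
 [ 0.00680997 -0.09254936 -0.99568481  1.07544462]
 [ 0.          0.          0.          1.        ]]
scene 359.1768190668006 253.43044645914813 188.49019984989528 [[-0.59839362  0.56036167 -0.57264288  0.99895659]
 [ 0.8011972   0.42105686 -0.42519897  0.37826586]
 [ 0.00285001 -0.71323623 -0.70091794  0.62935541]
 [ 0.          0.          0.          1.        ]]
```

View pics/top0.png

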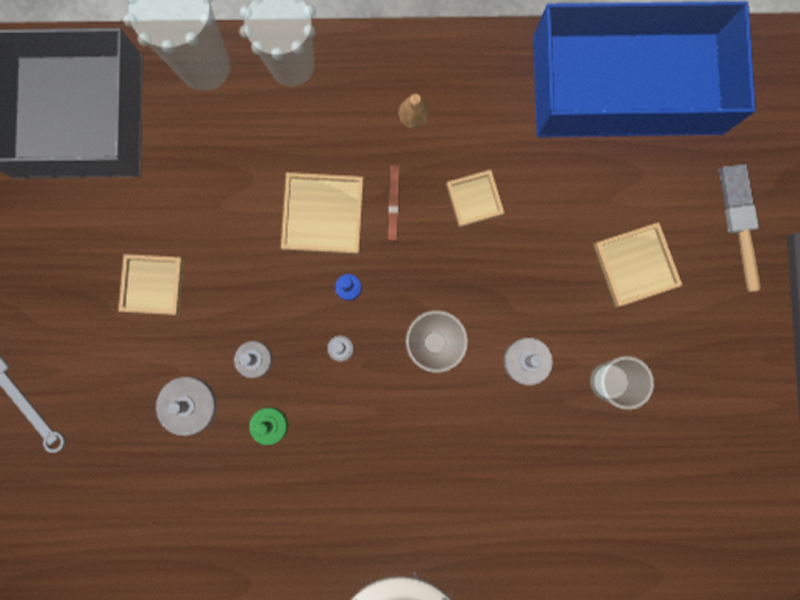

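View pics/scene0.png

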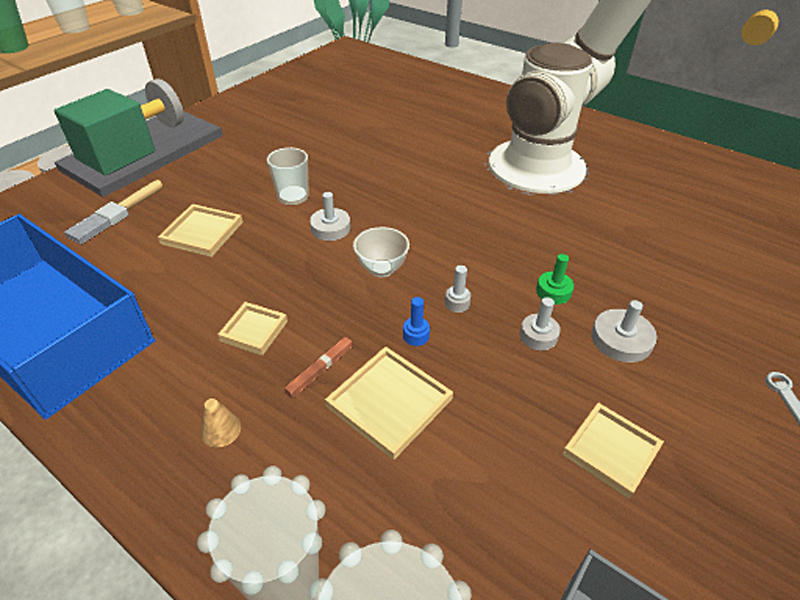

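Top view (800x600 px):
- **Grey wheels:** (340,348) is the smallest, then (252,359), (528,361) and (185,406).
- **Look-alikes, not meant:** blue at (348,287) and green at (267,426).
- **Trays:** (475,198), (150,285), (638,264) and (322,212), smallest to largest.
- **Crystal:** bowl at (437,341), tumbler at (622,382).

The candidates for wheel_40 are grey (340,348) and blue (348,287). For wheel_56 they are grey (252,359) and green (267,426). The grey ones fit the description. I'll fit model silhouettes in both cameras and confirm with a crop.

```bash
cat > fit.py <<'E'
import numpy as np,cv2
from scipy.optimize import minimize
S=3
def proj(c,P):
    M=np.linalg.inv(c['world_from_camera']); q=P@M[:3,:3].T+M[:3,3]
    return np.c_[c['fx']*q[:,0]/q[:,2]+c['cx'],c['fy']*q[:,1]/q[:,2]+c['cy']]
A=np.linspace(0,2*np.pi,60)
def cyl(x,y,rad,z0,z1): return np.array([[x+rad*np.cos(a),y+rad*np.sin(a),z] for z in(z0,z1) for a in A])
def wheel(p,d,z=0): return [cyl(*p[:2],d/2,z,z+.022),cyl(*p[:2],.015,z+.022,z+.027),cyl(*p[:2],.009,z+.027,z+.075)]
def tray(p,o):
    h=o/2;c,s=np.cos(p[2]),np.sin(p[2])
    return [np.array([[p[0]+c*a-s*b,p[1]+s*a+c*b,z] for z in(0,.016) for a in(-h,h) for b in(-h,h)])]
def sil(c,parts,box):
    u,v,w,h=box;m=np.zeros((h*S,w*S),np.uint8)
    for P in parts: cv2.fillConvexPoly(m,cv2.convexHull(np.round(((proj(c,P)-[u,v]+.5)*S-.5)*16).astype(np.int32)),255,shift=4)
    return cv2.resize(m,(w,h),interpolation=cv2.INTER_AREA)/255.
def mask(c,kind):
    hsv=cv2.cvtColor(c['pixels'],cv2.COLOR_RGB2HSV).astype(int);s,v=hsv[...,1],hsv[...,2]
    if kind=='w': return ((s<75)&(v>75)).astype(float)
    return ((hsv[...,0]>12)&(hsv[...,0]<32)&(v>125)&(s<160)).astype(float)
def fit(c,f,p0,kind):
    q=np.vstack(f(p0)); uv=proj(c,q);lo=np.floor(uv.min(0)-5).astype(int);hi=np.ceil(uv.max(0)+6).astype(int)
    lo=np.maximum(lo,0);box=(*lo,*(hi-lo));m=mask(c,kind)[lo[1]:hi[1],lo[0]:hi[0]]
    if m.shape!=(box[3],box[2]): box=(lo[0],lo[1],m.shape[1],m.shape[0])
    g=lambda p:np.abs(sil(c,f(p),box)-m).sum()
    n=len(p0);sx=np.vstack([p0]+[np.array(p0)+np.eye(n)[i]*(.006 if i<2 else .15) for i in range(n)])
    R=minimize(g,p0,method='Nelder-Mead',options=dict(initial_simplex=sx,xatol=1e-4,fatol=.05))
    return R.x,R.fun/sil(c,f(R.x),box).sum()
def ray(c,u,v,z):
    W=c['world_from_camera'];d=W[:3,:3]@[(u-c['cx'])/c['fx'],(v-c['cy'])/c['fy'],1];return (W[:3,3]+d*(z-W[2,3])/d[2])[:2]
E
cat > m.py <<'E'
from fit import *
import pickle
cs={n:pickle.load(open(n+'.pkl','rb')) for n in('top','scene')}
k=512/800
for n,u,v,d in[('w40',340,350,.04),('w56',252,360,.056),('w72',528,362,.072),('w88',185,406,.088)]:
    p0=ray(cs['top'],u*k,v*k,.022)
    for cn,c in cs.items():
        p,e=fit(c,lambda p:wheel(p,d),p0,'w');print(n,cn,p.round(4),round(e,3))
for n,u,v,d,a in[('t60',475,198,.072,.3),('t76',150,285,.088,0),('t92',638,264,.104,.3),('t108',322,212,.12,0)]:
    p0=[*ray(cs['top'],u*k,v*k,.012),a]
    for cn,c in cs.items():
        p,e=fit(c,lambda p:tray(p,d),p0,'t');print(n,cn,p.round(4),round(e,3))
for n,u,v,z in[('bowl',437,341,.055),('tumbler',630,382,.07)]: print(n,ray(cs['top'],u*k,v*k,z).round(3))
c=cs['top']['pixels'][170:300,80:440,::-1]
cv2.imwrite('pics/crop.png',cv2.resize(c,None,fx=2.2,fy=2.2,interpolation=cv2.INTER_CUBIC))
E
python3 m.py
```

```text
w40 top [0.4421 0.0847] 0.055
w40 scene [0.4427 0.0845] 0.098
w56 top [0.4277 0.2181] 0.056
w56 scene [0.4278 0.2179] 0.078
w72 top [ 0.4184 -0.2028] 0.035
w72 scene [ 0.4184 -0.2031] 0.25
w88 top [0.3592 0.3193] 0.056
w88 scene [0.3593 0.3189] 0.061
t60 top [ 0.6759 -0.1285  0.2614] 0.033
t60 scene [ 0.6751 -0.1277  0.2557] 0.647
t76 top [ 0.5462  0.3785 -0.0622] 0.075
t76 scene [ 0.5454  0.3771 -0.0632] 0.545
t92 top [ 0.5665 -0.3799  0.2991] 0.031
t92 scene [ 0.5663 -0.3789  0.3174] 0.582
t108 top [ 0.6557  0.1118 -0.0669] 0.022
t108 scene [ 0.6549  0.1116 -0.074 ] 0.48
bowl [ 0.449 -0.062]
tumbler [ 0.385 -0.339]
```

View pics/crop.png

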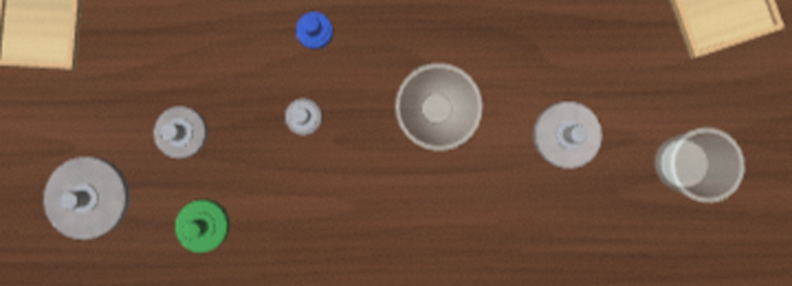

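The crop confirms it. The grey discs at (303,116), (179,132), (568,134) and (84,198) grow in the right order, and blue (314,30) and green (201,226) are left alone. Both cameras agree to within about 1 mm. I'll start with wheel_40.

Emit:
servo_tool --pt "0.5 -0.9 0 0 45" --pt "1.1 -2.05 0 0 45" --pt "1.8 -3.2 0 0 45" --pt "2.4 -4.4 0 0 45" --pt "3.1 -5.6 0 0 45"

```text
time_s: 0.52
tcp_pos: [0.2495, 0.4351, 0.2041]
ee_rot: [[0.968, -0.249, -0.0], [-0.249, -0.968, -0.001], [-0.0, 0.001, -1.0]]
wrist_force: [0.8, 0.3, -0.5]
gripper_width: 0.708
gripper_force: 0.0
```

Emit:
servo_tool --pt "0.6 -1.1 0 0 45" --pt "1.3 -2.3 0 0 45" --pt "1.9 -3.4 0 0 45" --pt "2.5 -4.6 0 0 45" --pt "3.2 -5.7 0 0 45"

```text
time_s: 0.93
tcp_pos: [0.3451, 0.2638, 0.2045]
ee_rot: [[0.968, -0.25, -0.001], [-0.25, -0.968, -0.0], [-0.0, 0.0, -1.0]]
wrist_force: [-0.1, 0.1, -0.3]
gripper_width: 0.523
gripper_force: 0.0
```

Emit:
servo_tool --pt "0.65 -1.2 0 0 45" --pt "1.3 -2.4 0 0 45" --pt "2.0 -3.6 -0.5 0 45" --pt "2.6 -4.8 -1 0 45" --pt "3.2 -6.0 -1.5 0 45"

```text
time_s: 1.35
tcp_pos: [0.4395, 0.0887, 0.1612]
ee_rot: [[0.968, -0.25, 0.001], [-0.25, -0.968, 0.001], [0.001, -0.001, -1.0]]
wrist_force: [0.5, 0.7, -0.4]
gripper_width: 0.52
gripper_force: 0.0
```

Emit:
servo_tool --pt "0 0 0 0 45" --pt "0 0 0 0 45" --pt "0 0 0 0 45" --pt "0 0 0 0 45" --pt "0 0 0 0 45"

```text
time_s: 1.77
tcp_pos: [0.4391, 0.0918, 0.162]
ee_rot: [[0.969, -0.248, 0.001], [-0.248, -0.969, 0.001], [0.001, -0.001, -1.0]]
wrist_force: [-0.2, 0.5, -0.2]
gripper_width: 0.515
gripper_force: 0.0
```

```bash
python3 - <<'E'
from station import r
import cv2
from fit import *
c=r.capture('wrist');s=r.sense();print(s['tcp_pos'],s['joints'])
print(c['world_from_camera'])
cv2.imwrite('pics/w1.png',c['pixels'][:,:,::-1])
print(proj(c,np.array([[.4423,.0846,.075],[*s['tcp_pos'][:2],.075]])))
s=r.capture('top');cv2.imwrite('pics/top1.png',s['pixels'][:,:,::-1])
E
```

```text
[0.43903659 0.09177743 0.16200073] [ 3.26790006e+01  6.95436518e+00 -2.69005777e+01 -3.68332556e-06
 -5.60721000e+01  4.29791792e+01]
[[-0.24889576 -0.9231338  -0.29304418  0.52005135]
 [-0.96852965  0.23688442  0.07639432  0.07050672]
 [-0.00110458  0.3028362  -0.95304198  0.34314474]
 [ 0.          0.          0.          1.        ]]
[[261.0601714  185.88288913]
 [254.53987956 190.89658794]]
```

View pics/w1.png

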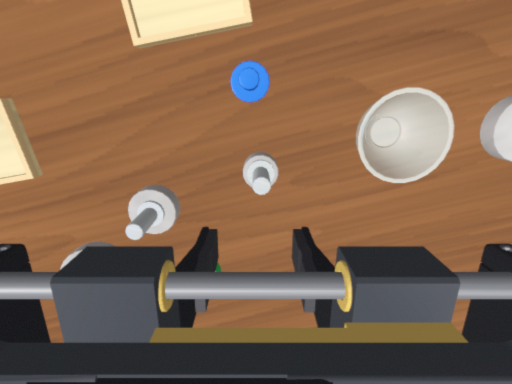

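The wrist view shows the wheel_40 shank top at about (261,184). My fit predicts (261,186), so measured TCP coordinates can be trusted. I'll correct by (+3, -7) mm, descend and grip.

Emit:
servo_tool --pt "0.1 -0.24 0 0 45" --pt "0.1 -0.24 -0.8 0 45" --pt "0.1 -0.24 -1.7 0 45" --pt "0.1 -0.24 -2.3 0 45" --pt "0.1 -0.24 -2.5 0 45"

```text
time_s: 2.28
tcp_pos: [0.4403, 0.0824, 0.0841]
ee_rot: [[0.968, -0.25, -0.005], [-0.25, -0.968, -0.002], [-0.004, 0.003, -1.0]]
wrist_force: [0.5, -0.2, -0.4]
gripper_width: 0.519
gripper_force: 0.0
```

```bash
python3 -c "
from station import r
print(r.sense()['tcp_pos'])"
```

```text
[0.44026554 0.08241952 0.08408581]
```

Emit:
servo_tool --pt "0.05 0.07 -0.5 0 45" --pt "0.05 0.07 -0.9 0 45" --pt "0.05 0.07 -1.07 0 45" --pt "0.05 0.07 -1.07 0 45" --pt "0.05 0.07 -1.07 0 45"

```text
time_s: 2.7
tcp_pos: [0.4442, 0.0856, 0.055]
ee_rot: [[0.968, -0.25, 0.001], [-0.25, -0.968, 0.0], [0.001, -0.0, -1.0]]
wrist_force: [-0.5, 1.0, -0.5]
gripper_width: 0.519
gripper_force: 0.0
```

Emit:
servo_tool --pt "0 0 0 0 25" --pt "0 0 0 0 10" --pt "0 0 0 0 10" --pt "0 0 0 0 10" --pt "0 0 0 0 10"

```text
time_s: 3.12
tcp_pos: [0.4438, 0.0854, 0.0547]
ee_rot: [[0.968, -0.25, 0.001], [-0.25, -0.968, 0.0], [0.001, -0.0, -1.0]]
wrist_force: [0.4, -1.0, 0.3]
gripper_width: 0.227
gripper_force: 0.2
```

Emit:
servo_tool --pt "0 0 0 0 10" --pt "0 0 0 0 10" --pt "0 0 0 0 10" --pt "0 0 0 0 10" --pt "0 0 0 0 10"

```text
time_s: 3.53
tcp_pos: [0.4438, 0.0854, 0.0546]
ee_rot: [[0.968, -0.25, 0.0], [-0.25, -0.968, -0.0], [0.0, -0.0, -1.0]]
wrist_force: [-0.6, -1.2, 2.5]
gripper_width: 0.172
gripper_force: 30.0
```

Emit:
servo_tool --pt "0 0 0.2 0 10" --pt "0 0 0.8 0 10" --pt "0 0 1.6 0 10" --pt "0 0 2.5 0 10" --pt "0 0 3.2 0 10"

```text
time_s: 3.95
tcp_pos: [0.4437, 0.0855, 0.1521]
ee_rot: [[0.968, -0.25, 0.001], [-0.25, -0.968, 0.001], [0.001, -0.001, -1.0]]
wrist_force: [0.1, 0.4, -0.1]
gripper_width: 0.173
gripper_force: 30.0
```

Emit:
servo_tool --pt "0.3 -0.27 0.3 0 10" --pt "0.8 -0.74 0.3 0 10" --pt "1.4 -1.3 0.3 0 10" --pt "2.1 -1.93 0.3 0 10" --pt "2.8 -2.6 0.3 0 10"

```text
time_s: 4.37
tcp_pos: [0.528, 0.0069, 0.1595]
ee_rot: [[0.968, -0.249, -0.0], [-0.249, -0.968, 0.001], [-0.0, -0.001, -1.0]]
wrist_force: [0.8, 0.6, -1.2]
gripper_width: 0.173
gripper_force: 30.0
```

Emit:
servo_tool --pt "0.7 -0.65 0 0 10" --pt "1.4 -1.3 0 0 10" --pt "2.1 -1.95 0 0 10" --pt "2.8 -2.6 0 0 10" --pt "3.5 -3.2 0 0 10"

```text
time_s: 4.78
tcp_pos: [0.633, -0.0897, 0.1588]
ee_rot: [[0.968, -0.251, -0.001], [-0.251, -0.968, 0.0], [-0.001, -0.0, -1.0]]
wrist_force: [0.1, 0.5, -1.0]
gripper_width: 0.172
gripper_force: 30.0
```

Emit:
servo_tool --pt "0.5 -0.5 0 0 10" --pt "1.0 -0.9 0 0 10" --pt "1.3 -1.2 0 0 10" --pt "1.4 -1.3 0 0 10" --pt "1.4 -1.3 0 0 10"

```text
time_s: 5.2
tcp_pos: [0.6745, -0.1281, 0.1583]
ee_rot: [[0.968, -0.251, -0.002], [-0.251, -0.968, 0.0], [-0.002, 0.0, -1.0]]
wrist_force: [-1.0, -0.5, -1.7]
gripper_width: 0.174
gripper_force: 30.0
```

Emit:
servo_tool --pt "0 0 0 0 10" --pt "0 0 0 0 10" --pt "0 0 0 0 10" --pt "0 0 0 0 10" --pt "0 0 0 0 10"

```text
time_s: 5.62
tcp_pos: [0.6744, -0.1271, 0.1598]
ee_rot: [[0.968, -0.249, 0.0], [-0.249, -0.968, 0.0], [0.0, -0.0, -1.0]]
wrist_force: [-0.0, -0.5, -0.2]
gripper_width: 0.178
gripper_force: 30.0
```

```bash
python3 - <<'E'
from station import r
import cv2
c=r.capture('scene');cv2.imwrite('pics/s1.png',c['pixels'][:,:,::-1])
s=r.sense();print(s['tcp_pos'],s['wrist_force'],s['gripper_force'])
E
```

```text
[ 0.67446682 -0.12718346  0.15969561] [ 0.56463386  0.56095997 -0.62414309] 29.9953293800354
```

View pics/s1.png

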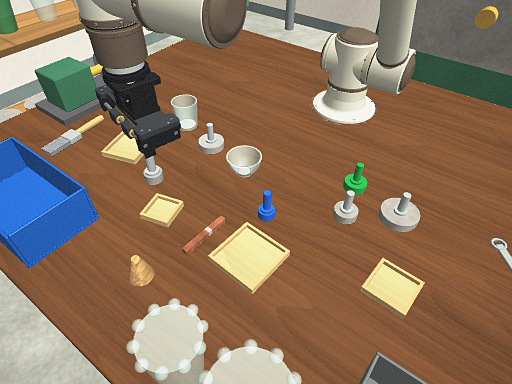

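The view shows wheel_40 upright in the gripper at (152,175), over tray_60. I'll lower it, creeping at the end.

Emit:
servo_tool --pt "0.03 -0.03 -0.6 0 10" --pt "0.03 -0.03 -1.3 0 10" --pt "0.03 -0.03 -2.0 0 10" --pt "0.03 -0.03 -2.6 0 10" --pt "0.03 -0.03 -2.9 0 10"

```text
time_s: 6.08
tcp_pos: [0.6738, -0.1282, 0.0696]
ee_rot: [[0.968, -0.25, -0.004], [-0.25, -0.968, 0.001], [-0.004, 0.001, -1.0]]
wrist_force: [-0.1, -0.1, -2.2]
gripper_width: 0.172
gripper_force: 30.0
```

Emit:
servo_tool --pt "0 0 -0.05 0 10" --pt "0 0 -0.1 0 10" --pt "0 0 -0.15 0 10" --pt "0 0 -0.2 0 10" --pt "0 0 -0.2 0 10"

```text
time_s: 6.5
tcp_pos: [0.676, -0.1285, 0.0673]
ee_rot: [[0.968, -0.25, 0.002], [-0.25, -0.968, 0.0], [0.002, -0.0, -1.0]]
wrist_force: [-1.2, -0.3, -0.4]
gripper_width: 0.171
gripper_force: 30.0
```

Emit:
servo_tool --pt "0 0 -0.04 0 10" --pt "0 0 -0.08 0 10" --pt "0 0 -0.12 0 10" --pt "0 0 -0.15 0 10" --pt "0 0 -0.18 0 10"

```text
time_s: 6.92
tcp_pos: [0.6755, -0.1285, 0.0609]
ee_rot: [[0.968, -0.25, -0.0], [-0.25, -0.968, 0.0], [-0.0, -0.0, -1.0]]
wrist_force: [0.3, -0.4, -1.6]
gripper_width: 0.172
gripper_force: 30.0
```

Emit:
servo_tool --pt "0 0 -0.02 0 10" --pt "0 0 -0.04 0 10" --pt "0 0 -0.05 0 10" --pt "0 0 -0.05 0 10" --pt "0 0 -0.05 0 10"

```text
time_s: 7.33
tcp_pos: [0.676, -0.1288, 0.0606]
ee_rot: [[0.968, -0.25, 0.001], [-0.25, -0.968, -0.001], [0.002, 0.0, -1.0]]
wrist_force: [-1.1, -1.0, 5.4]
gripper_width: 0.173
gripper_force: 30.0
```

Contact at 5.4 N at the expected height. I'll release, rise and go to wheel_56.

Emit:
servo_tool --pt "0 0 0 0 20" --pt "0 0 0 0 30" --pt "0 0 0 0 40" --pt "0 0 0 0 45" --pt "0 0 0 0 45"

```text
time_s: 7.75
tcp_pos: [0.6752, -0.1283, 0.0587]
ee_rot: [[0.968, -0.25, -0.001], [-0.25, -0.968, 0.0], [-0.001, -0.0, -1.0]]
wrist_force: [-0.7, -0.3, -0.5]
gripper_width: 0.44
gripper_force: 0.0
```

Emit:
servo_tool --pt "0 0 0.1 0 45" --pt "0 0 0.6 0 45" --pt "0 0 1.4 0 45" --pt "0 0 2.3 0 45" --pt "0 0 3.0 0 45"

```text
time_s: 8.17
tcp_pos: [0.676, -0.1286, 0.1515]
ee_rot: [[0.968, -0.25, 0.001], [-0.25, -0.968, -0.001], [0.002, 0.0, -1.0]]
wrist_force: [0.8, 0.0, 0.2]
gripper_width: 0.515
gripper_force: 0.0
```

Emit:
servo_tool --pt "-0.3 0.42 0 0 45" --pt "-0.9 1.26 0 0 45" --pt "-1.6 2.24 0 0 45" --pt "-2.3 3.22 0 0 45" --pt "-3.0 4.2 0 0 45"

```text
time_s: 8.58
tcp_pos: [0.5845, -0.0016, 0.1495]
ee_rot: [[0.968, -0.251, 0.0], [-0.251, -0.968, 0.0], [0.0, -0.0, -1.0]]
wrist_force: [0.7, 1.1, 0.2]
gripper_width: 0.518
gripper_force: 0.0
```

Emit:
servo_tool --pt "-0.7 1.0 0 0 45" --pt "-1.4 2.0 0 0 45" --pt "-2.1 3.0 0 0 45" --pt "-2.8 4.0 0 0 45" --pt "-3.5 4.9 0 0 45"

```text
time_s: 9.0
tcp_pos: [0.4794, 0.146, 0.1498]
ee_rot: [[0.968, -0.25, 0.001], [-0.25, -0.968, 0.001], [0.001, -0.001, -1.0]]
wrist_force: [-0.3, 0.7, 0.0]
gripper_width: 0.521
gripper_force: 0.0
```

Emit:
servo_tool --pt "-0.7 1.0 0 0 45" --pt "-1.3 1.8 0 0 45" --pt "-1.6 2.3 0 0 45" --pt "-1.75 2.45 0 0 45" --pt "-1.75 2.45 0 0 45"

```text
time_s: 9.42
tcp_pos: [0.4273, 0.219, 0.1498]
ee_rot: [[0.969, -0.248, 0.0], [-0.248, -0.969, 0.0], [0.0, -0.001, -1.0]]
wrist_force: [0.8, -0.2, 0.4]
gripper_width: 0.515
gripper_force: 0.0
```

Emit:
servo_tool --pt "0 0 0 0 45" --pt "0 0 0 0 45" --pt "0 0 0 0 45" --pt "0 0 0 0 45" --pt "0 0 0 0 45"

```text
time_s: 9.83
tcp_pos: [0.4284, 0.2174, 0.1494]
ee_rot: [[0.968, -0.252, -0.0], [-0.252, -0.968, -0.0], [-0.0, 0.0, -1.0]]
wrist_force: [0.0, -0.4, 0.2]
gripper_width: 0.515
gripper_force: 0.0
```

```bash
cat > look.py <<'E'
from station import r
from fit import *
import sys
c=r.capture('top');cv2.imwrite(f'pics/{sys.argv[1]}.png',c['pixels'][:,:,::-1])
print(r.sense()['tcp_pos'])
T={'40':(.6755,-.128),'56':(.546,.378),'72':(.5664,-.3795),'88':(.6553,.1117)}
def on(n):
    f=lambda p:wheel(p,int(n)/1000,.006);print('tray',n,fit(c,f,T[n],'w'),'want',T[n])
for n in sys.argv[2:]: on(n)
E
python3 look.py t2 40
```

```text
[0.4283207  0.21746747 0.14937172]
tray 40 (array([ 0.67590132, -0.12979687]), np.float64(0.059238056491921424)) want (0.6755, -0.128)
```

wheel_40 is seated within 2 mm of its tray's centre. Now wheel_56 goes down.

Emit:
servo_tool --pt "0 0 -0.6 0 45" --pt "0 0 -1.4 0 45" --pt "0 0 -2.2 0 45" --pt "0 0 -2.9 0 45" --pt "0 0 -3.15 0 45"

```text
time_s: 10.3
tcp_pos: [0.4265, 0.2163, 0.0522]
ee_rot: [[0.968, -0.251, -0.004], [-0.251, -0.968, -0.004], [-0.003, 0.005, -1.0]]
wrist_force: [0.3, -0.1, 0.3]
gripper_width: 0.518
gripper_force: 0.0
```

Emit:
servo_tool --pt "0 0 0 0 45" --pt "0 0 0 0 45" --pt "0 0 0 0 30" --pt "0 0 0 0 10" --pt "0 0 0 0 10"

```text
time_s: 10.72
tcp_pos: [0.4286, 0.2186, 0.0561]
ee_rot: [[0.968, -0.25, 0.002], [-0.25, -0.968, 0.002], [0.001, -0.002, -1.0]]
wrist_force: [0.2, -0.1, 0.2]
gripper_width: 0.372
gripper_force: 0.0
```

Emit:
servo_tool --pt "0 0 0 0 10" --pt "0 0 0 0 10" --pt "0 0 0 0 10" --pt "0 0 0 0 10" --pt "0 0 0 0 10"

```text
time_s: 11.13
tcp_pos: [0.4282, 0.2181, 0.0554]
ee_rot: [[0.968, -0.25, 0.0], [-0.25, -0.968, 0.0], [0.0, -0.0, -1.0]]
wrist_force: [-0.7, -0.7, 3.8]
gripper_width: 0.168
gripper_force: 30.0
```

Emit:
servo_tool --pt "0 0 0 0 10" --pt "0 0 0 0 10" --pt "0 0 0 0 10" --pt "0 0 0 0 10" --pt "0 0 0 0 10"

```text
time_s: 11.55
tcp_pos: [0.4282, 0.2181, 0.0553]
ee_rot: [[0.968, -0.25, 0.0], [-0.25, -0.968, 0.0], [0.0, -0.0, -1.0]]
wrist_force: [-1.8, -0.6, 5.9]
gripper_width: 0.164
gripper_force: 30.0
```

Emit:
servo_tool --pt "0 0 0.2 0 10" --pt "0 0 0.8 0 10" --pt "0 0 1.6 0 10" --pt "0 0 2.5 0 10" --pt "0 0 3.1 0 10"

```text
time_s: 11.97
tcp_pos: [0.4283, 0.2182, 0.1498]
ee_rot: [[0.968, -0.25, 0.001], [-0.25, -0.968, 0.001], [0.001, -0.001, -1.0]]
wrist_force: [0.9, -0.5, -1.6]
gripper_width: 0.165
gripper_force: 30.0
```

Emit:
servo_tool --pt "0.2 0.27 0.1 0 10" --pt "0.6 0.81 0.1 0 10" --pt "1.1 1.5 0.1 0 10" --pt "1.6 2.2 0.1 0 10" --pt "2.1 2.85 0.1 0 10"

```text
time_s: 12.38
tcp_pos: [0.4913, 0.3045, 0.1493]
ee_rot: [[0.968, -0.25, -0.002], [-0.25, -0.968, -0.001], [-0.002, 0.001, -1.0]]
wrist_force: [0.5, -0.8, -1.1]
gripper_width: 0.163
gripper_force: 30.0
```

Emit:
servo_tool --pt "0.5 0.7 0 0 10" --pt "1.0 1.4 0 0 10" --pt "1.5 2.1 0 0 10" --pt "1.8 2.45 0 0 10" --pt "1.83 2.48 0 0 10"

```text
time_s: 12.8
tcp_pos: [0.5469, 0.38, 0.1477]
ee_rot: [[0.968, -0.25, -0.002], [-0.25, -0.968, -0.001], [-0.001, 0.002, -1.0]]
wrist_force: [0.0, 0.1, -1.7]
gripper_width: 0.161
gripper_force: 30.0
```

Emit:
servo_tool --pt "0 0 0 0 10" --pt "0 0 0 0 10" --pt "0 0 0 0 10" --pt "0 0 0 0 10" --pt "0 0 0 0 10"

```text
time_s: 13.22
tcp_pos: [0.5456, 0.3774, 0.1514]
ee_rot: [[0.968, -0.25, 0.0], [-0.25, -0.968, 0.0], [0.0, -0.0, -1.0]]
wrist_force: [0.4, 0.1, -0.5]
gripper_width: 0.165
gripper_force: 30.0
```

Emit:
servo_tool --pt "0.02 0.02 -0.5 0 10" --pt "0.02 0.02 -1.2 0 10" --pt "0.02 0.02 -1.9 0 10" --pt "0.02 0.02 -2.4 0 10" --pt "0.02 0.02 -2.65 0 10"

```text
time_s: 13.63
tcp_pos: [0.5452, 0.3772, 0.0693]
ee_rot: [[0.968, -0.251, -0.003], [-0.251, -0.968, -0.002], [-0.002, 0.003, -1.0]]
wrist_force: [-1.4, -0.6, -1.6]
gripper_width: 0.161
gripper_force: 30.0
```

Emit:
servo_tool --pt "0 0 -0.04 0 10" --pt "0 0 -0.08 0 10" --pt "0 0 -0.12 0 10" --pt "0 0 -0.16 0 10" --pt "0 0 -0.2 0 10"

```text
time_s: 14.05
tcp_pos: [0.547, 0.3789, 0.0665]
ee_rot: [[0.968, -0.25, 0.001], [-0.25, -0.968, 0.001], [0.001, -0.002, -1.0]]
wrist_force: [0.5, 0.1, -0.8]
gripper_width: 0.164
gripper_force: 30.0
```

Emit:
servo_tool --pt "0 0 -0.02 0 10" --pt "0 0 -0.04 0 10" --pt "0 0 -0.06 0 10" --pt "0 0 -0.06 0 10" --pt "0 0 -0.06 0 10"

```text
time_s: 14.47
tcp_pos: [0.5465, 0.3785, 0.0636]
ee_rot: [[0.968, -0.25, -0.0], [-0.25, -0.968, -0.0], [-0.0, 0.0, -1.0]]
wrist_force: [0.2, 0.7, -0.4]
gripper_width: 0.168
gripper_force: 30.0
```

Emit:
servo_tool --pt "0 0 -0.02 0 10" --pt "0 0 -0.04 0 10" --pt "0 0 -0.06 0 10" --pt "0 0 -0.08 0 10" --pt "0 0 -0.08 0 10"

```text
time_s: 14.88
tcp_pos: [0.5466, 0.3787, 0.0616]
ee_rot: [[0.968, -0.25, 0.0], [-0.25, -0.968, 0.0], [0.0, -0.0, -1.0]]
wrist_force: [0.1, 1.0, -0.7]
gripper_width: 0.165
gripper_force: 30.0
```

Emit:
servo_tool --pt "0 0 -0.01 0 10" --pt "0 0 -0.02 0 10" --pt "0 0 -0.03 0 10" --pt "0 0 -0.03 0 10" --pt "0 0 -0.03 0 10"

```text
time_s: 15.3
tcp_pos: [0.5467, 0.3787, 0.0614]
ee_rot: [[0.968, -0.25, 0.001], [-0.25, -0.968, 0.0], [0.001, -0.001, -1.0]]
wrist_force: [-1.9, -0.6, 4.6]
gripper_width: 0.166
gripper_force: 30.0
```

Emit:
servo_tool --pt "0 0 0 0 20" --pt "0 0 0 0 30" --pt "0 0 0 0 40" --pt "0 0 0 0 45" --pt "0 0 0 0 45"

```text
time_s: 15.72
tcp_pos: [0.5464, 0.3783, 0.0598]
ee_rot: [[0.968, -0.25, -0.0], [-0.25, -0.968, -0.0], [-0.0, 0.0, -1.0]]
wrist_force: [0.6, 0.3, 0.0]
gripper_width: 0.446
gripper_force: 0.0
```

Emit:
servo_tool --pt "0 0 0.1 0 45" --pt "0 0 0.6 0 45" --pt "0 0 1.4 0 45" --pt "0 0 2.3 0 45" --pt "0 0 3.0 0 45"

```text
time_s: 16.13
tcp_pos: [0.547, 0.3787, 0.1524]
ee_rot: [[0.968, -0.25, 0.002], [-0.25, -0.968, 0.001], [0.001, -0.001, -1.0]]
wrist_force: [-0.4, 0.3, 1.3]
gripper_width: 0.515
gripper_force: 0.0
```

Emit:
servo_tool --pt "-0.1 -0.4 0 0 45" --pt "-0.25 -1.1 0 0 45" --pt "-0.45 -2.0 0 0 45" --pt "-0.7 -3.1 0 0 45" --pt "-0.9 -4.2 0 0 45"

```text
time_s: 16.55
tcp_pos: [0.5189, 0.2515, 0.1503]
ee_rot: [[0.968, -0.249, -0.0], [-0.249, -0.968, -0.0], [-0.0, 0.0, -1.0]]
wrist_force: [0.5, -0.2, 0.8]
gripper_width: 0.519
gripper_force: 0.0
```

Emit:
servo_tool --pt "-0.27 -1.2 0 0 45" --pt "-0.54 -2.4 0 0 45" --pt "-0.8 -3.6 0 0 45" --pt "-1.1 -4.9 0 0 45" --pt "-1.35 -6.1 0 0 45"

```text
time_s: 16.97
tcp_pos: [0.4781, 0.0677, 0.1507]
ee_rot: [[0.968, -0.25, 0.0], [-0.25, -0.968, 0.0], [0.0, -0.0, -1.0]]
wrist_force: [0.8, -0.2, -0.2]
gripper_width: 0.518
gripper_force: 0.0
```

Emit:
servo_tool --pt "-0.27 -1.2 0 0 45" --pt "-0.54 -2.4 0 0 45" --pt "-0.8 -3.6 0 0 45" --pt "-1.1 -4.9 0 0 45" --pt "-1.35 -6.1 0 0 45"

```text
time_s: 17.38
tcp_pos: [0.4377, -0.1152, 0.1508]
ee_rot: [[0.968, -0.25, 0.001], [-0.25, -0.968, 0.0], [0.001, -0.0, -1.0]]
wrist_force: [1.1, -0.2, -0.4]
gripper_width: 0.516
gripper_force: 0.0
```

Emit:
servo_tool --pt "-0.25 -1.1 0 0 45" --pt "-0.45 -2.0 0 0 45" --pt "-0.6 -2.7 0 0 45" --pt "-0.67 -3.0 0 0 45" --pt "-0.67 -3.0 0 0 45"

```text
time_s: 17.8
tcp_pos: [0.418, -0.2049, 0.1504]
ee_rot: [[0.967, -0.253, 0.0], [-0.253, -0.967, -0.0], [0.0, 0.0, -1.0]]
wrist_force: [-0.3, -0.0, 1.0]
gripper_width: 0.518
gripper_force: 0.0
```

Emit:
servo_tool --pt "0 0 0 0 45" --pt "0 0 0 0 45" --pt "0 0 0 0 45" --pt "0 0 0 0 45" --pt "0 0 0 0 45"

```text
time_s: 18.22
tcp_pos: [0.4187, -0.2028, 0.1504]
ee_rot: [[0.969, -0.249, 0.0], [-0.249, -0.969, 0.0], [0.0, -0.0, -1.0]]
wrist_force: [-0.4, -0.5, 0.5]
gripper_width: 0.517
gripper_force: 0.0
```

```bash
python3 look.py t3 56
```

```text
[ 0.41864706 -0.20294713  0.15041066]
tray 56 (array([0.5465697 , 0.37865779]), np.float64(0.11895997355610315)) want (0.546, 0.378)
```

wheel_56 is within 1 mm of its tray's centre. Now wheel_72.

Emit:
servo_tool --pt "0 0 -0.6 0 45" --pt "0 0 -1.4 0 45" --pt "0 0 -2.2 0 45" --pt "0 0 -2.9 0 45" --pt "0 0 -3.15 0 45"

```text
time_s: 18.68
tcp_pos: [0.4164, -0.2029, 0.0533]
ee_rot: [[0.968, -0.25, -0.005], [-0.25, -0.968, 0.001], [-0.005, 0.0, -1.0]]
wrist_force: [-0.2, 0.1, 0.2]
gripper_width: 0.518
gripper_force: 0.0
```

Emit:
servo_tool --pt "0 0 0 0 45" --pt "0 0 0 0 45" --pt "0 0 0 0 30" --pt "0 0 0 0 10" --pt "0 0 0 0 10"

```text
time_s: 19.1
tcp_pos: [0.4193, -0.2036, 0.057]
ee_rot: [[0.968, -0.25, 0.003], [-0.25, -0.968, -0.0], [0.003, -0.0, -1.0]]
wrist_force: [-0.1, -0.5, 0.2]
gripper_width: 0.368
gripper_force: 0.0
```

Emit:
servo_tool --pt "0 0 0 0 10" --pt "0 0 0 0 10" --pt "0 0 0 0 10" --pt "0 0 0 0 10" --pt "0 0 0 0 10"

```text
time_s: 19.52
tcp_pos: [0.4224, -0.2036, 0.0603]
ee_rot: [[0.969, -0.248, 0.008], [-0.248, -0.969, -0.002], [0.008, -0.0, -1.0]]
wrist_force: [-3.1, 9.6, 25.3]
gripper_width: 0.126
gripper_force: 12.6
```

Emit:
servo_tool --pt "0 0 0 0 10" --pt "0 0 0 0 10" --pt "0 0 0 0 10" --pt "0 0 0 0 10" --pt "0 0 0 0 10"

```text
time_s: 19.93
tcp_pos: [0.4219, -0.2033, 0.0601]
ee_rot: [[0.969, -0.248, 0.007], [-0.248, -0.969, -0.001], [0.007, -0.0, -1.0]]
wrist_force: [-2.9, 10.7, 25.2]
gripper_width: 0.114
gripper_force: 12.2
```

The reading is odd: 25 N upward, and the fingers nearly at 10 mm. I'll look before doing anything else.

```bash
python3 - <<'E'
from station import r
import cv2,numpy as np
c=r.capture('scene')['pixels'][60:220,80:300,::-1];w=r.capture('wrist')['pixels'][:,:,::-1]
a=cv2.resize(c,None,fx=2,fy=2,interpolation=cv2.INTER_CUBIC)
b=cv2.resize(w,(346,260));o=np.zeros((320,790,3),np.uint8);o[:,:440]=a;o[:260,444:]=b;cv2.imwrite('pics/s3.png',o)
s=r.sense();print(s['wrist_force'],s['moment'],s['gripper_width'],s['gripper_force'],s['effort'])
E
```

```text
[-2.14115422  9.75848068 25.47830815] [ 2.86888166  0.94839585 -0.00342981] 0.11435733321645526 12.204700084403157 [ -3.45625341 -18.04284811   8.73183578   2.50765018   1.29394379
   0.05139743]
```

View pics/s3.png

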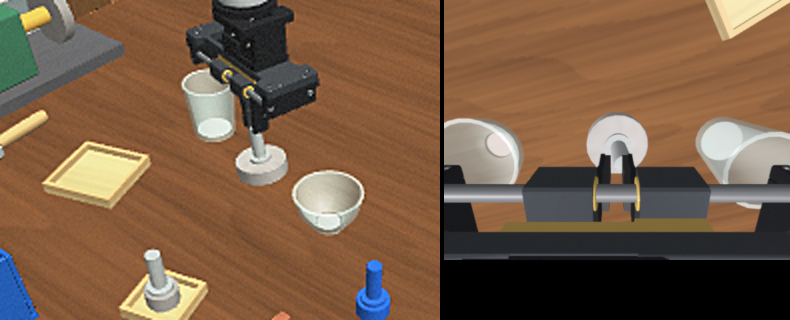

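```bash
python3 - <<'E'
from station import r
from fit import *
w=r.capture('wrist');sc=r.capture('scene')
f=lambda c,z,p=(.4184,-.203):proj(c,np.array([[*p,z]]))[0].round(1)
for z in(.022,.027,.075):print(z,f(w,z),f(sc,z))
a=cv2.resize(w['pixels'][150:330,190:340,::-1],None,fx=3,fy=3,interpolation=cv2.INTER_CUBIC)
u=sc['pixels'][70:160,180:240,::-1];b=cv2.resize(u,(340,510),interpolation=cv2.INTER_CUBIC)
o=np.zeros((540,794,3),np.uint8);o[:,:450]=a;o[:510,454:]=b;cv2.imwrite('pics/s4.png',o)
print(fit(sc,lambda p:[cyl(*p,.036,0,.022)],(.4184,-.203),'w'))
E
```

```text
0.022 [255.1 213.8] [210.5 139.6]
0.027 [255.1 216.2] [210.4 138.1]
0.075 [255.2 244.9] [209.  123.7]
(array([ 0.41435752, -0.20811064]), np.float64(0.2308565270282407))
```

View pics/s4.png

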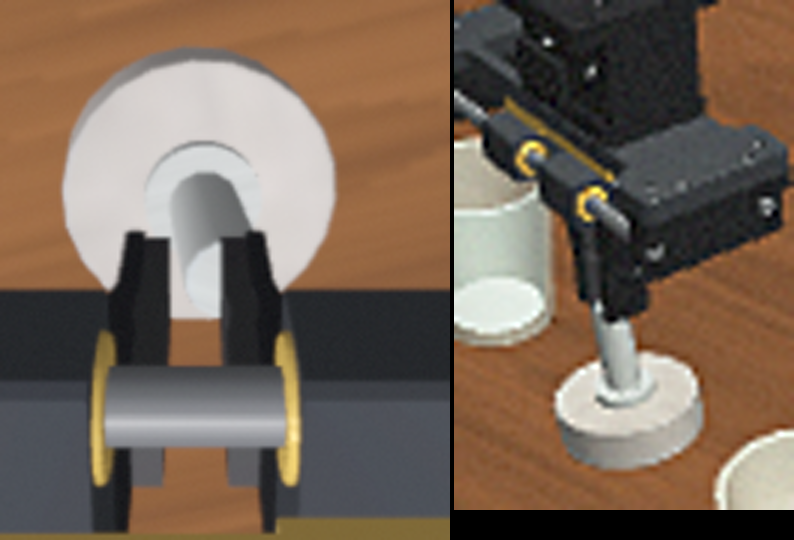

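The shank is between the pads and the wheel is nearly upright. Its nut is at about (258,213), where (255,216) was expected, so it moved only about 2 mm. The pads have squeezed in badly and are wedging, though. I'll open, rise and re-measure.

Emit:
servo_tool --pt "0 0 0.05 0 14" --pt "0 0 0.1 0 18" --pt "0 0 0.1 0 25" --pt "0 0 0.1 0 45" --pt "0 0 0.1 0 45"

```text
time_s: 20.55
tcp_pos: [0.4227, -0.2039, 0.0628]
ee_rot: [[0.969, -0.247, 0.009], [-0.247, -0.969, -0.002], [0.009, 0.0, -1.0]]
wrist_force: [-0.5, 6.7, 23.0]
gripper_width: 0.35
gripper_force: 10.9
```

Emit:
servo_tool --pt "0 0 0 0 45" --pt "0 0 0.1 0 45" --pt "0 0 0.5 0 45" --pt "0 0 1.2 0 45" --pt "0 0 1.9 0 45"

```text
time_s: 20.97
tcp_pos: [0.4176, -0.2034, 0.1161]
ee_rot: [[0.968, -0.25, -0.002], [-0.25, -0.968, 0.0], [-0.002, 0.0, -1.0]]
wrist_force: [0.5, -0.2, 0.0]
gripper_width: 0.514
gripper_force: 0.0
```

Emit:
servo_tool --pt "0 0 0.7 0 45" --pt "0 0 1.2 0 45" --pt "0 0 1.3 0 45" --pt "0 0 1.3 0 45" --pt "0 0 1.3 0 45"

```text
time_s: 21.38
tcp_pos: [0.4177, -0.2033, 0.154]
ee_rot: [[0.968, -0.25, -0.001], [-0.25, -0.968, 0.001], [-0.001, -0.0, -1.0]]
wrist_force: [1.0, -0.8, -0.5]
gripper_width: 0.52
gripper_force: 0.0
```

```bash
python3 - <<'E'
from station import r
from fit import *
w=r.capture('wrist');sc=r.capture('scene');t=r.capture('top');s=r.sense();print(s['tcp_pos'],s['wrist_force'])
for c in(w,sc): print(fit(c,lambda p:wheel(p,.072),(.4184,-.203),'w'))
cv2.imwrite('pics/w5.png',np.hstack([w['pixels'][60:300,130:380,::-1],t['pixels'][120:360,200:450,::-1],cv2.resize(sc['pixels'][70:190,160:285,::-1],(250,240))]))
E
```

```text
[ 0.41754794 -0.20337045  0.15355636] [ 0.37172524 -0.45586969  0.05742034]
(array([ 0.41796756, -0.20257184]), np.float64(0.022572840117489508))
(array([ 0.41844651, -0.20329755]), np.float64(0.25785402379385264))
```

View pics/w5.png

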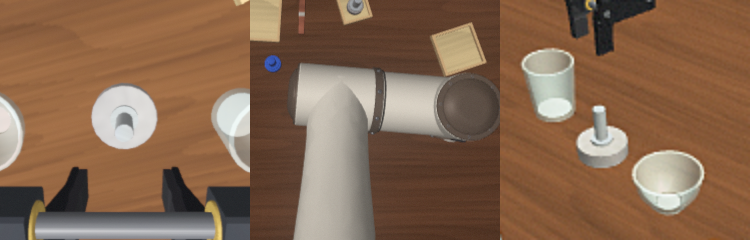

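wheel_72 is upright again at (0.418, -0.203), unmoved, and the tumbler and bowl stand where they were. My best guess is that the pads overlapped the top edge of the shank, because the grip was at 57 mm, higher than before. I'll grip lower (TCP about 49 mm) and close gently to 15 mm.

Emit:
servo_tool --pt "0.02 0.01 -0.6 0 45" --pt "0.02 0.01 -1.4 0 45" --pt "0.02 0.01 -2.2 0 45" --pt "0.02 0.01 -2.9 0 45" --pt "0.02 0.01 -3.2 0 45"

```text
time_s: 21.95
tcp_pos: [0.4164, -0.2028, 0.0556]
ee_rot: [[0.968, -0.251, -0.007], [-0.251, -0.968, 0.001], [-0.007, 0.0, -1.0]]
wrist_force: [-0.7, 0.2, -0.9]
gripper_width: 0.517
gripper_force: 0.0
```

Emit:
servo_tool --pt "0 0 0 0 45" --pt "0 0 -0.05 0 45" --pt "0 0 -0.1 0 45" --pt "0 0 -0.15 0 45" --pt "0 0 -0.15 0 45"

```text
time_s: 22.37
tcp_pos: [0.4195, -0.2033, 0.055]
ee_rot: [[0.968, -0.25, 0.002], [-0.25, -0.968, -0.0], [0.002, -0.0, -1.0]]
wrist_force: [0.1, -0.4, -0.0]
gripper_width: 0.519
gripper_force: 0.0
```

Emit:
servo_tool --pt "0 0 -0.05 0 45" --pt "0 0 -0.1 0 45" --pt "0 0 -0.1 0 40" --pt "0 0 -0.1 0 35" --pt "0 0 -0.1 0 30"

```text
time_s: 22.78
tcp_pos: [0.419, -0.2032, 0.0514]
ee_rot: [[0.968, -0.25, 0.0], [-0.25, -0.968, -0.0], [0.0, 0.0, -1.0]]
wrist_force: [0.3, 0.0, 0.1]
gripper_width: 0.402
gripper_force: 0.0
```

Emit:
servo_tool --pt "0 0 -0.04 0 27" --pt "0 0 -0.08 0 24" --pt "0 0 -0.08 0 22" --pt "0 0 -0.08 0 20" --pt "0 0 -0.08 0 19"

```text
time_s: 23.2
tcp_pos: [0.419, -0.2032, 0.0489]
ee_rot: [[0.968, -0.25, -0.0], [-0.25, -0.968, -0.0], [-0.0, 0.0, -1.0]]
wrist_force: [0.2, -0.2, 0.7]
gripper_width: 0.236
gripper_force: 0.0
```

Emit:
servo_tool --pt "0 0 0 0 18" --pt "0 0 0 0 17" --pt "0 0 0 0 16" --pt "0 0 0 0 15" --pt "0 0 0 0 15"

```text
time_s: 23.62
tcp_pos: [0.4191, -0.2031, 0.049]
ee_rot: [[0.968, -0.25, 0.0], [-0.25, -0.968, 0.0], [0.0, -0.0, -1.0]]
wrist_force: [0.3, 2.0, 0.7]
gripper_width: 0.188
gripper_force: 30.0
```

Emit:
servo_tool --pt "0 0 0 0 15" --pt "0 0 0 0 15" --pt "0 0 0 0 15" --pt "0 0 0 0 15" --pt "0 0 0 0 15"

```text
time_s: 24.03
tcp_pos: [0.4191, -0.2032, 0.049]
ee_rot: [[0.968, -0.25, 0.0], [-0.25, -0.968, 0.0], [0.0, -0.0, -1.0]]
wrist_force: [-0.3, 1.8, 2.8]
gripper_width: 0.193
gripper_force: 30.0
```

A clean grip now: 16.8 mm, 30 N, no upward force. I'll lift and carry it to tray_92.

Emit:
servo_tool --pt "0 0 0.2 0 15" --pt "0 0 0.8 0 15" --pt "0 0 1.6 0 15" --pt "0 0 2.5 0 15" --pt "0 0 3.3 0 15"

```text
time_s: 24.45
tcp_pos: [0.4182, -0.2034, 0.1491]
ee_rot: [[0.968, -0.25, -0.001], [-0.25, -0.968, -0.0], [-0.001, 0.0, -1.0]]
wrist_force: [0.2, 0.7, -2.2]
gripper_width: 0.187
gripper_force: 30.0
```

Emit:
servo_tool --pt "0.2 -0.24 0.3 0 15" --pt "0.6 -0.72 0.3 0 15" --pt "1.1 -1.3 0.3 0 15" --pt "1.7 -2.0 0.3 0 15" --pt "2.3 -2.7 0.3 0 15"

```text
time_s: 24.87
tcp_pos: [0.4878, -0.2849, 0.1569]
ee_rot: [[0.968, -0.25, -0.001], [-0.25, -0.968, 0.0], [-0.001, -0.0, -1.0]]
wrist_force: [0.5, 0.0, -1.4]
gripper_width: 0.192
gripper_force: 30.0
```

Emit:
servo_tool --pt "0.6 -0.75 0 0 15" --pt "1.2 -1.5 0 0 15" --pt "1.8 -2.2 0 0 15" --pt "2.3 -2.8 0 0 15" --pt "2.6 -3.17 0 0 15"

```text
time_s: 25.28
tcp_pos: [0.5664, -0.3812, 0.1555]
ee_rot: [[0.968, -0.251, -0.002], [-0.251, -0.968, 0.0], [-0.002, 0.0, -1.0]]
wrist_force: [0.6, 0.6, -2.1]
gripper_width: 0.189
gripper_force: 30.0
```

Emit:
servo_tool --pt "0 0 0 0 15" --pt "0 0 0 0 15" --pt "0 0 0 0 15" --pt "0 0 0 0 15" --pt "0 0 0 0 15"

```text
time_s: 25.7
tcp_pos: [0.5655, -0.3786, 0.1574]
ee_rot: [[0.968, -0.25, -0.0], [-0.25, -0.968, 0.0], [-0.0, -0.0, -1.0]]
wrist_force: [-0.6, -1.6, -2.5]
gripper_width: 0.183
gripper_force: 30.0
```

Emit:
servo_tool --pt "0.03 -0.03 -0.6 0 15" --pt "0.03 -0.03 -1.3 0 15" --pt "0.03 -0.03 -2.1 0 15" --pt "0.03 -0.03 -2.7 0 15" --pt "0.03 -0.03 -3.0 0 15"

```text
time_s: 26.12
tcp_pos: [0.5651, -0.3788, 0.0645]
ee_rot: [[0.968, -0.25, -0.004], [-0.25, -0.968, 0.002], [-0.004, -0.001, -1.0]]
wrist_force: [-0.6, 0.7, -2.8]
gripper_width: 0.188
gripper_force: 30.0
```

Emit:
servo_tool --pt "0 0 -0.05 0 15" --pt "0 0 -0.1 0 15" --pt "0 0 -0.15 0 15" --pt "0 0 -0.2 0 15" --pt "0 0 -0.23 0 15"

```text
time_s: 26.53
tcp_pos: [0.5675, -0.3805, 0.0613]
ee_rot: [[0.968, -0.25, 0.002], [-0.25, -0.968, -0.001], [0.002, 0.0, -1.0]]
wrist_force: [-0.2, -0.7, -2.0]
gripper_width: 0.192
gripper_force: 30.0
```

Emit:
servo_tool --pt "0 0 -0.02 0 15" --pt "0 0 -0.04 0 15" --pt "0 0 -0.06 0 15" --pt "0 0 -0.06 0 15" --pt "0 0 -0.06 0 15"

```text
time_s: 26.95
tcp_pos: [0.5669, -0.3802, 0.0583]
ee_rot: [[0.968, -0.25, -0.0], [-0.25, -0.968, 0.0], [-0.0, 0.0, -1.0]]
wrist_force: [0.5, -0.0, -2.7]
gripper_width: 0.187
gripper_force: 30.0
```

Emit:
servo_tool --pt "0 0 -0.03 0 15" --pt "0 0 -0.06 0 15" --pt "0 0 -0.08 0 15" --pt "0 0 -0.1 0 15" --pt "0 0 -0.1 0 15"

```text
time_s: 27.37
tcp_pos: [0.5668, -0.3802, 0.0551]
ee_rot: [[0.968, -0.25, -0.0], [-0.25, -0.968, 0.0], [-0.0, 0.0, -1.0]]
wrist_force: [1.0, 0.6, -1.8]
gripper_width: 0.193
gripper_force: 30.0
```

Emit:
servo_tool --pt "0 0 -0.01 0 15" --pt "0 0 -0.02 0 15" --pt "0 0 -0.03 0 15" --pt "0 0 -0.03 0 15" --pt "0 0 -0.03 0 15"

```text
time_s: 27.78
tcp_pos: [0.5669, -0.3803, 0.055]
ee_rot: [[0.968, -0.25, 0.0], [-0.25, -0.968, -0.0], [0.0, 0.0, -1.0]]
wrist_force: [-2.0, 1.5, 3.6]
gripper_width: 0.19
gripper_force: 30.0
```

Emit:
servo_tool --pt "0 0 0 0 20" --pt "0 0 0 0 30" --pt "0 0 0 0 40" --pt "0 0 0 0 45" --pt "0 0 0 0 45"

```text
time_s: 28.2
tcp_pos: [0.5671, -0.3803, 0.0542]
ee_rot: [[0.968, -0.25, 0.0], [-0.25, -0.968, -0.0], [0.0, 0.0, -1.0]]
wrist_force: [-0.5, 0.6, -0.7]
gripper_width: 0.442
gripper_force: 0.0
```

Emit:
servo_tool --pt "0 0 0.1 0 45" --pt "0 0 0.6 0 45" --pt "0 0 1.5 0 45" --pt "0 0 2.5 0 45" --pt "0 0 3.2 0 45"

```text
time_s: 28.62
tcp_pos: [0.5677, -0.3809, 0.1533]
ee_rot: [[0.968, -0.25, 0.003], [-0.25, -0.968, -0.002], [0.003, 0.001, -1.0]]
wrist_force: [0.3, -0.2, 0.8]
gripper_width: 0.516
gripper_force: 0.0
```

Emit:
servo_tool --pt "-0.1 0.4 0 0 45" --pt "-0.3 1.1 0 0 45" --pt "-0.6 2.0 0 0 45" --pt "-0.9 3.0 0 0 45" --pt "-1.2 4.1 0 0 45"

```text
time_s: 29.03
tcp_pos: [0.5304, -0.2566, 0.1504]
ee_rot: [[0.968, -0.251, 0.001], [-0.251, -0.968, -0.0], [0.001, 0.0, -1.0]]
wrist_force: [0.5, 0.4, 0.6]
gripper_width: 0.521
gripper_force: 0.0
```

Emit:
servo_tool --pt "-0.33 1.1 0 0 45" --pt "-0.66 2.2 0 0 45" --pt "-0.99 3.3 0 0 45" --pt "-1.32 4.4 0 0 45" --pt "-1.65 5.5 0 0 45"

```text
time_s: 29.45
tcp_pos: [0.4809, -0.0908, 0.1508]
ee_rot: [[0.968, -0.25, 0.001], [-0.25, -0.968, 0.0], [0.001, -0.0, -1.0]]
wrist_force: [0.1, 0.8, 0.3]
gripper_width: 0.516
gripper_force: 0.0
```

Emit:
servo_tool --pt "-0.33 1.1 0 0 45" --pt "-0.66 2.2 0 0 45" --pt "-0.99 3.3 0 0 45" --pt "-1.32 4.4 0 0 45" --pt "-1.65 5.5 0 0 45"

```text
time_s: 29.87
tcp_pos: [0.4314, 0.0743, 0.1509]
ee_rot: [[0.968, -0.25, 0.001], [-0.25, -0.968, 0.001], [0.001, -0.001, -1.0]]
wrist_force: [1.7, -0.6, 0.4]
gripper_width: 0.519
gripper_force: 0.0
```

Emit:
servo_tool --pt "-0.33 1.1 0 0 45" --pt "-0.66 2.2 0 0 45" --pt "-0.99 3.3 0 0 45" --pt "-1.32 4.4 0 0 45" --pt "-1.65 5.5 0 0 45"

```text
time_s: 30.28
tcp_pos: [0.3817, 0.2395, 0.151]
ee_rot: [[0.968, -0.25, 0.001], [-0.25, -0.968, 0.001], [0.001, -0.001, -1.0]]
wrist_force: [1.8, -1.0, -0.0]
gripper_width: 0.515
gripper_force: 0.0
```

Emit:
servo_tool --pt "-0.3 1.0 0 0 45" --pt "-0.55 1.9 0 0 45" --pt "-0.7 2.5 0 0 45" --pt "-0.77 2.7 0 0 45" --pt "-0.77 2.7 0 0 45"

```text
time_s: 30.7
tcp_pos: [0.359, 0.3201, 0.1505]
ee_rot: [[0.969, -0.248, 0.0], [-0.248, -0.969, 0.0], [0.0, -0.0, -1.0]]
wrist_force: [0.7, 0.3, 0.6]
gripper_width: 0.514
gripper_force: 0.0
```

Emit:
servo_tool --pt "0 0 0 0 45" --pt "0 0 0 0 45" --pt "0 0 0 0 45" --pt "0 0 0 0 45" --pt "0 0 0 0 45"

```text
time_s: 31.12
tcp_pos: [0.3596, 0.3181, 0.1505]
ee_rot: [[0.968, -0.251, 0.0], [-0.251, -0.968, 0.0], [0.0, -0.0, -1.0]]
wrist_force: [-0.6, 0.1, -0.3]
gripper_width: 0.51
gripper_force: 0.0
```

```bash
python3 look.py t4 72
```

```text
[0.35953957 0.31824765 0.15049405]
tray 72 (array([ 0.56699091, -0.38120843]), np.float64(0.037741632567666855)) want (0.5664, -0.3795)
```

wheel_72 is within 2 mm of its tray's centre. Now wheel_88, again with the low grip.

Emit:
servo_tool --pt "0 0.02 -0.6 0 45" --pt "0 0.02 -1.4 0 45" --pt "0 0.02 -2.2 0 45" --pt "0 0.02 -2.9 0 45" --pt "0 0.02 -3.15 0 45"

```text
time_s: 31.58
tcp_pos: [0.3582, 0.3174, 0.0532]
ee_rot: [[0.968, -0.251, -0.003], [-0.251, -0.968, -0.004], [-0.002, 0.005, -1.0]]
wrist_force: [0.5, -0.7, -0.5]
gripper_width: 0.52
gripper_force: 0.0
```

Emit:
servo_tool --pt "0 0 -0.05 0 45" --pt "0 0 -0.1 0 45" --pt "0 0 -0.15 0 40" --pt "0 0 -0.2 0 35" --pt "0 0 -0.2 0 30"

```text
time_s: 32.0
tcp_pos: [0.3596, 0.3199, 0.0506]
ee_rot: [[0.968, -0.25, 0.001], [-0.25, -0.968, 0.001], [0.0, -0.002, -1.0]]
wrist_force: [0.4, 0.2, -0.1]
gripper_width: 0.401
gripper_force: 0.0
```

Emit:
servo_tool --pt "0 -0.02 0 0 27" --pt "0 -0.02 0 0 24" --pt "0 -0.02 0 0 22" --pt "0 -0.02 0 0 20" --pt "0 -0.02 0 0 19"

```text
time_s: 32.42
tcp_pos: [0.3593, 0.3188, 0.05]
ee_rot: [[0.968, -0.25, 0.0], [-0.25, -0.968, 0.0], [0.0, -0.0, -1.0]]
wrist_force: [1.3, 0.2, -0.3]
gripper_width: 0.232
gripper_force: 0.0
```

Emit:
servo_tool --pt "0 0 0 0 18" --pt "0 0 0 0 17" --pt "0 0 0 0 16" --pt "0 0 0 0 15" --pt "0 0 0 0 15"

```text
time_s: 32.83
tcp_pos: [0.3595, 0.3193, 0.05]
ee_rot: [[0.968, -0.25, 0.0], [-0.25, -0.968, 0.001], [0.0, -0.001, -1.0]]
wrist_force: [-0.5, 1.7, -0.5]
gripper_width: 0.187
gripper_force: 30.0
```

Emit:
servo_tool --pt "0 0 0 0 15" --pt "0 0 0 0 15" --pt "0 0 0 0 15" --pt "0 0 0 0 15" --pt "0 0 0 0 15"

```text
time_s: 33.25
tcp_pos: [0.3594, 0.3189, 0.0499]
ee_rot: [[0.968, -0.25, 0.0], [-0.25, -0.968, 0.0], [0.0, -0.0, -1.0]]
wrist_force: [0.4, 1.8, 0.0]
gripper_width: 0.184
gripper_force: 30.0
```

Emit:
servo_tool --pt "0 0 0.2 0 15" --pt "0 0 0.8 0 15" --pt "0 0 1.6 0 15" --pt "0 0 2.5 0 15" --pt "0 0 3.3 0 15"

```text
time_s: 33.67
tcp_pos: [0.3583, 0.3172, 0.1495]
ee_rot: [[0.968, -0.251, -0.002], [-0.251, -0.968, -0.003], [-0.001, 0.004, -1.0]]
wrist_force: [0.2, 0.7, -3.1]
gripper_width: 0.191
gripper_force: 30.0
```

Emit:
servo_tool --pt "0.3 -0.21 0.2 0 15" --pt "0.8 -0.56 0.2 0 15" --pt "1.5 -1.05 0.2 0 15" --pt "2.2 -1.54 0.2 0 15" --pt "3.0 -2.1 0.2 0 15"

```text
time_s: 34.08
tcp_pos: [0.4486, 0.2537, 0.1534]
ee_rot: [[0.968, -0.25, -0.004], [-0.25, -0.968, -0.002], [-0.003, 0.003, -1.0]]
wrist_force: [-0.4, 1.0, -4.0]
gripper_width: 0.189
gripper_force: 30.0
```

Emit:
servo_tool --pt "0.8 -0.56 0 0 15" --pt "1.6 -1.12 0 0 15" --pt "2.4 -1.68 0 0 15" --pt "3.2 -2.24 0 0 15" --pt "4.0 -2.8 0 0 15"

```text
time_s: 34.5
tcp_pos: [0.5688, 0.1693, 0.1528]
ee_rot: [[0.968, -0.251, -0.005], [-0.251, -0.968, -0.002], [-0.004, 0.003, -1.0]]
wrist_force: [0.2, 0.9, -3.3]
gripper_width: 0.186
gripper_force: 30.0
```

Emit:
servo_tool --pt "0.8 -0.56 0 0 15" --pt "1.6 -1.12 0 0 15" --pt "2.2 -1.54 0 0 15" --pt "2.65 -1.86 0 0 15" --pt "2.87 -2.01 0 0 15"

```text
time_s: 34.92
tcp_pos: [0.6554, 0.1087, 0.152]
ee_rot: [[0.967, -0.253, -0.005], [-0.253, -0.967, -0.002], [-0.004, 0.003, -1.0]]
wrist_force: [-0.1, 0.5, -3.4]
gripper_width: 0.189
gripper_force: 30.0
```

Emit:
servo_tool --pt "0 0 0 0 15" --pt "0 0 0 0 15" --pt "0 0 0 0 15" --pt "0 0 0 0 15" --pt "0 0 0 0 15"

```text
time_s: 35.33
tcp_pos: [0.6547, 0.1122, 0.1552]
ee_rot: [[0.969, -0.249, -0.0], [-0.249, -0.969, 0.0], [-0.0, -0.0, -1.0]]
wrist_force: [-0.1, 0.1, -3.0]
gripper_width: 0.189
gripper_force: 30.0
```

Emit:
servo_tool --pt "0.02 -0.01 -0.5 0 15" --pt "0.02 -0.01 -1.2 0 15" --pt "0.02 -0.01 -2.0 0 15" --pt "0.02 -0.01 -2.6 0 15" --pt "0.02 -0.01 -2.9 0 15"

```text
time_s: 35.75
tcp_pos: [0.6539, 0.1113, 0.0652]
ee_rot: [[0.968, -0.25, -0.005], [-0.25, -0.968, -0.001], [-0.004, 0.002, -1.0]]
wrist_force: [-1.2, -0.5, -4.6]
gripper_width: 0.188
gripper_force: 30.0
```

Emit:
servo_tool --pt "0 0 -0.05 0 15" --pt "0 0 -0.1 0 15" --pt "0 0 -0.15 0 15" --pt "0 0 -0.2 0 15" --pt "0 0 -0.23 0 15"

```text
time_s: 36.17
tcp_pos: [0.6566, 0.1115, 0.0621]
ee_rot: [[0.968, -0.25, 0.002], [-0.25, -0.968, 0.001], [0.002, -0.001, -1.0]]
wrist_force: [0.1, -0.2, -4.4]
gripper_width: 0.189
gripper_force: 30.0
```

Emit:
servo_tool --pt "0 0 -0.02 0 15" --pt "0 0 -0.04 0 15" --pt "0 0 -0.06 0 15" --pt "0 0 -0.06 0 15" --pt "0 0 -0.06 0 15"

```text
time_s: 36.58
tcp_pos: [0.656, 0.1112, 0.0592]
ee_rot: [[0.968, -0.25, -0.0], [-0.25, -0.968, -0.0], [-0.0, 0.0, -1.0]]
wrist_force: [0.8, 0.7, -3.8]
gripper_width: 0.19
gripper_force: 30.0
```

Emit:
servo_tool --pt "0 0 -0.03 0 15" --pt "0 0 -0.06 0 15" --pt "0 0 -0.08 0 15" --pt "0 0 -0.1 0 15" --pt "0 0 -0.1 0 15"

```text
time_s: 37.0
tcp_pos: [0.656, 0.1112, 0.0561]
ee_rot: [[0.968, -0.25, -0.0], [-0.25, -0.968, -0.0], [-0.0, 0.0, -1.0]]
wrist_force: [0.2, -0.0, -3.1]
gripper_width: 0.186
gripper_force: 30.0
```

Emit:
servo_tool --pt "0 0 -0.01 0 15" --pt "0 0 -0.02 0 15" --pt "0 0 -0.03 0 15" --pt "0 0 -0.03 0 15" --pt "0 0 -0.03 0 15"

```text
time_s: 37.42
tcp_pos: [0.656, 0.1112, 0.056]
ee_rot: [[0.968, -0.25, 0.0], [-0.25, -0.968, 0.0], [0.0, -0.0, -1.0]]
wrist_force: [-2.6, 0.6, 2.8]
gripper_width: 0.193
gripper_force: 30.0
```

Contact. I'll release, rise, retreat towards the base so the view is clear, and check everything.

Emit:
servo_tool --pt "0 0 0 0 20" --pt "0 0 0 0 30" --pt "0 0 0 0 40" --pt "0 0 0 0 45" --pt "0 0 0 0 45"

```text
time_s: 37.83
tcp_pos: [0.6563, 0.1112, 0.0552]
ee_rot: [[0.968, -0.25, 0.001], [-0.25, -0.968, 0.0], [0.001, -0.0, -1.0]]
wrist_force: [0.0, -0.6, -0.1]
gripper_width: 0.445
gripper_force: 0.0
```

Emit:
servo_tool --pt "0 0 0.1 0 45" --pt "0 0 0.6 0 45" --pt "0 0 1.5 0 45" --pt "0 0 2.5 0 45" --pt "0 0 3.5 0 45"

```text
time_s: 38.25
tcp_pos: [0.6558, 0.111, 0.1613]
ee_rot: [[0.968, -0.25, -0.001], [-0.25, -0.968, -0.001], [-0.001, 0.001, -1.0]]
wrist_force: [0.1, 0.3, 0.2]
gripper_width: 0.519
gripper_force: 0.0
```

Emit:
servo_tool --pt "-0.3 0.3 0.3 0 45" --pt "-0.9 0.9 0.6 0 45" --pt "-1.6 1.6 0.9 0 45" --pt "-2.4 2.3 1.0 0 45" --pt "-3.2 3.0 1.0 0 45"

```text
time_s: 38.67
tcp_pos: [0.5594, 0.2022, 0.1913]
ee_rot: [[0.968, -0.251, 0.002], [-0.251, -0.968, 0.001], [0.002, -0.002, -1.0]]
wrist_force: [0.4, 1.6, -0.1]
gripper_width: 0.517
gripper_force: 0.0
```

Emit:
servo_tool --pt "-0.8 0.8 0 0 45" --pt "-1.6 1.6 0 0 45" --pt "-2.3 2.3 0 0 45" --pt "-2.8 2.8 0 0 45" --pt "-3.0 3.0 0 0 45"

```text
time_s: 39.08
tcp_pos: [0.4679, 0.2929, 0.1905]
ee_rot: [[0.969, -0.247, -0.0], [-0.247, -0.969, 0.001], [-0.0, -0.001, -1.0]]
wrist_force: [0.4, -0.3, -1.5]
gripper_width: 0.519
gripper_force: 0.0
```

Emit:
servo_tool --pt "0 0 0 0 45" --pt "0 0 0 0 45" --pt "0 0 0 0 45" --pt "0 0 0 0 45" --pt "0 0 0 0 45"

```text
time_s: 39.5
tcp_pos: [0.4707, 0.2904, 0.1901]
ee_rot: [[0.968, -0.252, -0.0], [-0.252, -0.968, -0.0], [-0.0, 0.0, -1.0]]
wrist_force: [0.5, -0.1, -0.2]
gripper_width: 0.519
gripper_force: 0.0
```

```bash
python3 look.py t5 40 56 72 88; python3 - <<'E'
from station import r
import cv2
c=r.capture('scene')['pixels'];t=cv2.imread('pics/t5.png')
cv2.imwrite('pics/f.png',cv2.resize(c[:,:,::-1],(800,600),interpolation=cv2.INTER_CUBIC))
E
```

```text
[0.47061489 0.29048302 0.19008741]
tray 40 (array([ 0.67592018, -0.12987174]), np.float64(0.05670814036208423)) want (0.6755, -0.128)
tray 56 (array([0.54676668, 0.37787993]), np.float64(0.2698960898552466)) want (0.546, 0.378)
tray 72 (array([ 0.56676322, -0.38118873]), np.float64(0.0371453698260071)) want (0.5664, -0.3795)
tray 88 (array([0.65632558, 0.11137792]), np.float64(0.02840059790732436)) want (0.6553, 0.1117)
```

View pics/f.png

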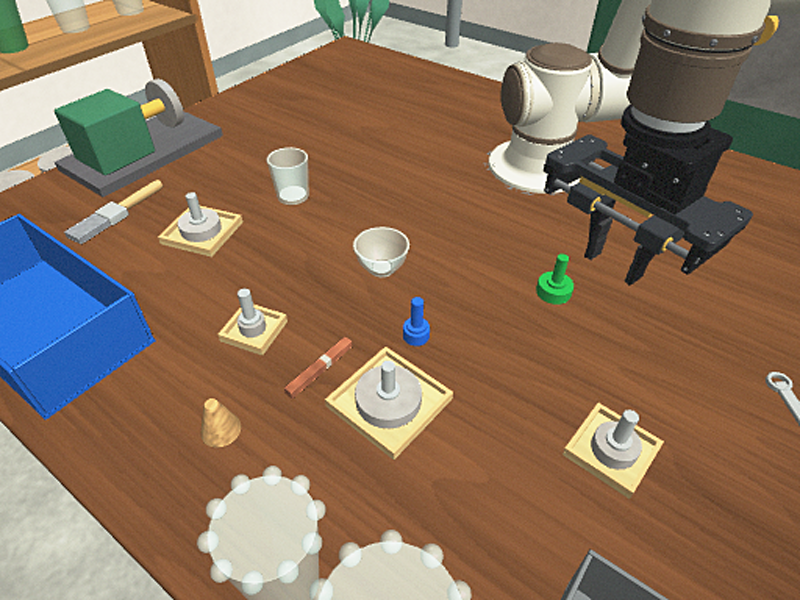

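View pics/t5.png

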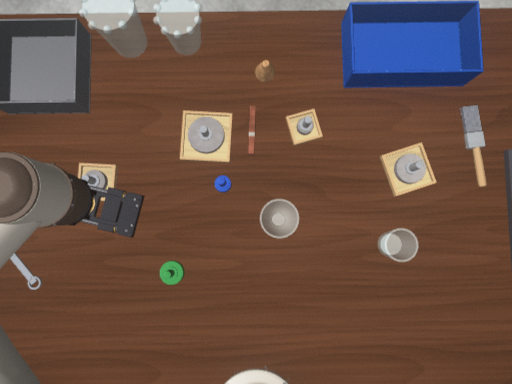

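Both views show all four wheels flat and shank up, each in its own tray. In the scene view they sit at (251,322), (617,445), (199,225) and (388,395), smallest to largest. The tumbler (289,175), the bowl (381,250) and the blue and green look-alikes haven't moved.

```bash
python3 -c "
from station import r
print(r.finish_job())"
```

```text
the job is handed in; nothing more can be done
None
```

All four wheels are in their matching trays, smallest first, flat with shanks up, and the tumbler and bowl stand where they were; I handed the job in at about 40 s (one bad grip on wheel_72, about 25 N at the wrist, was released and redone without harm).

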